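Put the slip bottles away under the snap-fit cover

TASK

Push the spout of every slip bottle on the bench down until it clicks shut and stand the bottles upright in the compartments of the tub. When all of them are in, set the cover on the tub and press it down until all four sides have clicked under the tabs. Leave the other pots and tools on the bench where they are.

Things in the scene. Friction and masses are not known exactly. Their poses are not given: they have to be found in the camera images.
- tub: Low square grey plastic tub, fixed. Origin: centre of its underside; x, y square to its sides, z up. 152 mm square, walls 4, rim 72 mm high. A cross of dividers 50 mm high makes four compartments 70 mm square, centred at x +-37, y +-37, floor 4 mm up. Each side has two springy snap tabs outside the rim, 48 mm either side of its middle, flared tops 94 mm high, 96 mm from the tub's centre.
- cover: Deep square grey plastic cover (about 0.26 kg), lying mouth down on the bench. Origin: centre of its mouth, z up. Walls 160 mm square, flat top 63 mm up; flange round the mouth 172 mm square, 4 mm thick. Handle bar along its y on top: 20 mm wide, 90 mm long, upper face 89 mm up, open below. Fits any of the four ways round. Its flat top may be pressed with closed fingers 66 mm out from the centre towards each side.
- handle (a point): Middle of the cover's handle bar, 83 mm above the mouth.
- edge0 (a point): Middle of the flange's outer edge on the cover's +x side, at the mouth, 86 mm from the cover's centre. Set on the tub, centred and square (catches 6 mm either way), the flange first rests on the tabs' slopes 80 to 88 mm above the bench; pressed down on this side with some 10 to 25 N it snaps under the two tabs and lies 72 mm above the bench.
- edge1 (a point): Middle of the flange's outer edge on the cover's +y side, at the mouth, 86 mm from the cover's centre. Set on the tub, centred and square (catches 6 mm either way), the flange first rests on the tabs' slopes 80 to 88 mm above the bench; pressed down on this side with some 10 to 25 N it snaps under the two tabs and lies 72 mm above the bench.
- edge2 (a point): Middle of the flange's outer edge on the cover's -x side, at the mouth, 86 mm from the cover's centre. Set on the tub, centred and square (catches 6 mm either way), the flange first rests on the tabs' slopes 80 to 88 mm above the bench; pressed down on this side with some 10 to 25 N it snaps under the two tabs and lies 72 mm above the bench.
- edge3 (a point): Middle of the flange's outer edge on the cover's -y side, at the mouth, 86 mm from the cover's centre. Set on the tub, centred and square (catches 6 mm either way), the flange first rests on the tabs' slopes 80 to 88 mm above the bench; pressed down on this side with some 10 to 25 N it snaps under the two tabs and lies 72 mm above the bench.
- bottle0: White slip-trailing squeeze bottle (about 0.24 kg, bottom-heavy), upright; may be absent (3 or 4 of the four are there). Origin: centre of its underside, z up. Round body 56 mm across and 69 mm high, a shoulder up to 82 mm, then a screw collar 32 mm across from 82 to 110 mm (grip it here), and on top a push-pull spout with a rim 20 mm across; total height 122 mm shut, 131 mm open.
- bottle1: White slip-trailing squeeze bottle (about 0.24 kg, bottom-heavy), upright; may be absent (3 or 4 of the four are there). Origin: centre of its underside, z up. Round body 56 mm across and 69 mm high, a shoulder up to 82 mm, then a screw collar 32 mm across from 82 to 110 mm (grip it here), and on top a push-pull spout with a rim 20 mm across; total height 122 mm shut, 131 mm open.
- bottle2: White slip-trailing squeeze bottle (about 0.24 kg, bottom-heavy), upright; may be absent (3 or 4 of the four are there). Origin: centre of its underside, z up. Round body 56 mm across and 69 mm high, a shoulder up to 82 mm, then a screw collar 32 mm across from 82 to 110 mm (grip it here), and on top a push-pull spout with a rim 20 mm across; total height 122 mm shut, 131 mm open.
- bottle3: White slip-trailing squeeze bottle (about 0.24 kg, bottom-heavy), upright; may be absent (3 or 4 of the four are there). Origin: centre of its underside, z up. Round body 56 mm across and 69 mm high, a shoulder up to 82 mm, then a screw collar 32 mm across from 82 to 110 mm (grip it here), and on top a push-pull spout with a rim 20 mm across; total height 122 mm shut, 131 mm open.
- spout0 (a joint): Push-pull spout of bottle0: 0 = pushed down, shut; 0.009 m = drawn up, open (as at the start). Over-centre detent: pushing down takes up to about 7 N over the first half of the stroke, then it snaps shut by itself and stays.
- spout1 (a joint): Push-pull spout of bottle1: 0 = pushed down, shut; 0.009 m = drawn up, open (as at the start). Over-centre detent: pushing down takes up to about 7 N over the first half of the stroke, then it snaps shut by itself and stays.
- spout2 (a joint): Push-pull spout of bottle2: 0 = pushed down, shut; 0.009 m = drawn up, open (as at the start). Over-centre detent: pushing down takes up to about 7 N over the first half of the stroke, then it snaps shut by itself and stays.
- spout3 (a joint): Push-pull spout of bottle3: 0 = pushed down, shut; 0.009 m = drawn up, open (as at the start). Over-centre detent: pushing down takes up to about 7 N over the first half of the stroke, then it snaps shut by itself and stays.
- mug: Bystander: unglazed mug, 72 mm across, 85 mm high, handle to its +y, standing among the bottles. Origin: centre of its underside.
- bowl: Bystander: brown clay bowl, 110 mm across, 50 mm high. Origin: centre of its underside.
- stamp: Bystander: dark wooden clay stamp, 40 mm across, 64 mm high, standing. Origin: centre of its underside.

How it is judged:
By the outcome, as a careful person would: the job done as asked, in the order asked, and still so for the second after the job is handed in, with the robot touching nothing.
Of bottle0, bottle1, bottle2, bottle3 only 3 to 4 are there at a start; the rules pass over those that are not, and their reading is None.
At some moment in a run one of bottle0, bottle1, bottle2, bottle3, cover may be knocked a few centimetres aside while the robot is not near it.
It also fails if it takes over 210 s, if anything falls off the work surface, if the arm or the gripper's body presses on something with over 40 N, if the wrist force passes 120 N, or if a joint passes its speed limit or range.

ROBOT

A 6-joint arm with a two-finger parallel gripper is mounted at the origin on the work surface. World frame = base frame: x ahead of the robot, y to its left, z up, the work surface at z = 0. Lengths are in m, angles in rad, forces in N, time in s.
With the tool pointing down it reaches from about 0.35 to 0.975 m from the base axis. Payload 4.9 kg.
Tool frame: the origin (TCP) lies midway between the tips of the shut fingers; the grasp point (between the pads) lies 19 mm behind it (manip.hold_point_z is the distance from the TCP to the grasp point, in m); z points along the fingers, y is the line along which they close (so a half turn about z gives the same grasp; the last joint's range is limited). The gripper opens to 85 mm and grips with 20 to 120 N. Pads are 22 mm wide; open, the fingers measure 114 mm over their backs; the gripper's body (76 mm by 85 mm) begins 54 mm behind the grasp point. The pads swing forward as they close: fully open they stand 13 mm farther back than shut.
Start: joints at [1.227, 0.053, 1.613, -0, 1.476, -0.119], TCP at [0.139, 0.609, 0.231] pointing down, gripper open.
Joint ranges: [-3.01, 3.01], [-1.01, 2.22], [0.06, 2.58], [-1.02, 4.17], [0.09, 2.62], [-3.14, 3.14]. Speed limits (rad/s): [2.57, 2.57, 3.14, 3.14, 3.14, 3.14].

INTERFACE

Orientations are given as a unit quaternion [w, x, y, z].
In Python, from plant import manip gives the robot as it stands. The module is installed in compiled form; this text tells all that it offers.
- The arm moves only by the shell command python3 -m jog 'ROWS' [OPENING]. ROWS is JSON, one flat list of numbers, 6 for each row, row after row: the shift along the tool's x, y, z in units of 0.1 m (1.0 is 0.1 m), then the turn, a rotation vector about the tool's x, y, z in units of 180 degrees (1.0 is 180 degrees). A call has 1 to 8 rows; each row is the pose to reach, as a shift and turn from the pose commanded when the call began, along the tool's axes at that moment, turning the shorter way round; what a row does not reach only later rows make up. A row lasts 1/8 s, in which the tool goes at most 62.5 mm and 10.7 degrees, less where a joint would pass 70% of its speed; a pose out of reach is approached as far as the arm can. A call with a number of a shift or a turn outside -1 to 1 is refused whole. A call with a gripper value outside its range is refused whole. OPENING is the finger opening in mm, from 0 to 85.4, set as the call begins (- or left out, the last holds). The fingers move at their own pace and stop on an object; the grip force is fixed at half the most. Time passes only in rows, so rows that repeat a pose let the fingers close. It gives the time, the measured TCP pose, the force, the opening and the grip force at its end, in the units of the state.
- manip.state(): the state, without advancing time (a new reading comes with each control period).
- manip.grab_frame(name): name is "scene" or "top" or "wrist"; returns a dict with "img" (400x640x3 uint8, blue, green, red), "z_map" (400x640 float32, m along the optical axis (not along the pixel's ray), 0 where there is no reading), "fx", "fy", "cx", "cy" (pixels), "xyz" and "attitude" of the camera in the world; the wrist camera has in their place "T_tool_cam" (4x4, takes a point from camera to tool coordinates, whose origin is the TCP and whose axes are the flange's). Camera axes: x right, y up, looking along -z (the intrinsics and any distortion apply to the point x, -y, -z); pixel columns grow to the right and rows downward; lengths in m; the calibration is good to about 2 mm. A picture is of the moment at which its call begins: read the wrist's pose just before it.
- manip.job_done(): hands the job in; it is judged then, once.
The state is a dict: "time": time; "joint_pos": joint angles; "joint_vel": joint speeds; "joint_efforts": joint torques, N m; "tool_pos": TCP position; "tool_rot": TCP orientation; "contact_force": force on the tool from outside, world axes, zero at the start; "ft_torque": the same for the moment, N m; "gripper_width": opening from 0.0 (shut) to 1.0 (fully open); "grasp_force": force on a finger pad.
Only numpy, scipy, OpenCV 4.12 (cv2) and the standard library are available. Lean on these libraries where they do the work, as an engineer would, in place of code of your own. Each camera call takes 0.05 s, during which the arm holds its last target. There are 200 camera calls.

## Working session

There is one attempt and no reset: what is moved stays moved. The work goes in short steps, Python scripts to look and compute and a shell command to move; the robot and the scene stay as the last step left them, time stands still between calls to the robot, and variables do not carry over. Pictures are saved under pics/ and viewed, at most 14 in all, crops included, and the job is handed in when it is done.

```bash
mkdir -p pics; ls; cat > h.py <<'E'
import numpy as np, cv2
from scipy.spatial.transform import Rotation as R
from plant import manip
def q2R(q): return R.from_quat([q[1],q[2],q[3],q[0]])
def cam(name):
    s=manip.state(); f=manip.grab_frame(name)
    if name=="wrist":
        T=np.eye(4); T[:3,:3]=q2R(s["tool_rot"]).as_matrix(); T[:3,3]=s["tool_pos"]; T=T@np.array(f["T_tool_cam"])
    else:
        T=np.eye(4); T[:3,3]=f["xyz"]; a=np.array(f["attitude"]); T[:3,:3]=q2R(a).as_matrix() if a.size==4 else a
    f["T"]=T; return f
def cloud(f):
    v,u=np.mgrid[0:400,0:640]; z=f["z_map"]
    P=np.stack([(u-f["cx"])/f["fx"]*z,-(v-f["cy"])/f["fy"]*z,-z],-1)
    W=P@f["T"][:3,:3].T+f["T"][:3,3]; W[z<=0]=np.nan; return W
def ray(f,u,v,h):
    d=f["T"][:3,:3]@np.array([(u-f["cx"])/f["fx"],-(v-f["cy"])/f["fy"],-1]); o=f["T"][:3,3]
    return o+d*(h-o[2])/d[2]
E
python3 - <<'E'
from h import *
print(manip.state(), manip.hold_point_z)
for n in("top","scene"):
    f=cam(n); cv2.imwrite(f"pics/{n}0.png",f["img"]); np.savez(f"{n}0.npz",**{k:f[k] for k in("img","z_map","fx","fy","cx","cy","T")})
    print(n,[k for k in f],f["xyz"],f["attitude"],f["fx"],f["cx"],f["cy"])
E
```

```text
pics
{'time': 0.0, 'joint_pos': array([ 1.22700171e+00,  5.33763759e-02,  1.61429135e+00,  6.47815574e-06,
        1.47601773e+00, -1.18997831e-01]), 'joint_vel': array([-0.00023426, -0.00016477,  0.00150873, -0.00129294, -0.00051963,
       -0.00162999]), 'joint_efforts': array([-1.78971401e-03, -3.93693960e+01, -3.70170844e+01, -3.78562490e-04,
        7.27523482e-03, -8.06088167e-06]), 'tool_pos': array([0.13910141, 0.60868114, 0.23005251]), 'tool_rot': array([-2.43116763e-04,  1.12162129e-01,  9.93689369e-01, -1.01777311e-03]), 'contact_force': array([-1.16957019,  0.1184248 ,  0.48181423]), 'ft_torque': array([-0.03450887,  0.00456005, -0.01039377]), 'grasp_force': 0.0, 'gripper_width': 1.0031896367137985} 0.0187
top ['img', 'z_map', 'fx', 'fy', 'cx', 'cy', 'xyz', 'attitude', 'T'] [ 0.47693754 -0.01224509  1.19290561] [-0.698349   -0.02837355  0.03263036  0.71445005] 396.60827879388097 315.0555581681961 202.78841580494492
scene ['img', 'z_map', 'fx', 'fy', 'cx', 'cy', 'xyz', 'attitude', 'T'] [ 0.90111295 -0.58837864  1.00259163] [0.91878326 0.29545856 0.08270811 0.24839673] 453.55642612660984 321.69238690913335 199.75121801027885
```

View pics/top0.png

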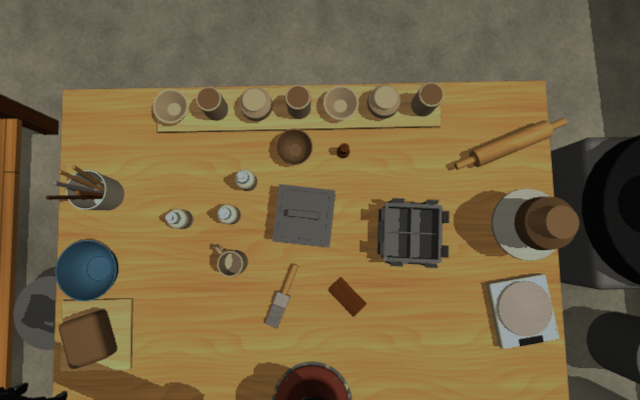

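View pics/scene0.png

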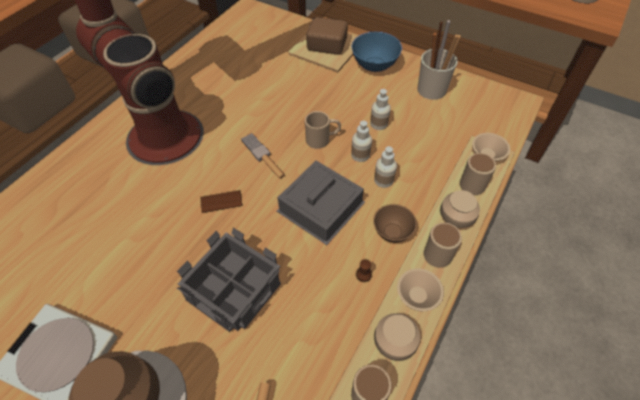

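Top view: three bottles (245,180), (178,218), (228,214), with the mug at (230,262) close by. The tub is at (411,232) and the cover at (303,215) with its bar along image x. The scene view shows the same three bottles with their spouts drawn up.

```bash
python3 - <<'E'
from h import *
def load(n): return dict(np.load(n+"0.npz"))
t=load("top"); s=load("scene")
for n,f in(("top",t),("scene",s)):
    W=cloud(f); f["W"]=W
    m=np.abs(W[...,2])<.02
    A=np.c_[W[m][:,:2],np.ones(m.sum())]; print(n,"table plane",np.linalg.lstsq(A,W[m][:,2],rcond=None)[0])
W=t["W"]
for c in[(245,180),(178,218),(228,214)]:
    r=None
    g=ray(t,*c,.1)
    for n,f in(("top",t),("scene",s)):
        P=f["W"].reshape(-1,3); d=np.hypot(P[:,0]-g[0],P[:,1]-g[1])
        Q=P[(d<.06)&(P[:,2]>.02)]
        hi=Q[Q[:,2]>.117]; col=Q[(Q[:,2]>.09)&(Q[:,2]<.113)]
        print(c,n,"zmax",np.percentile(Q[:,2],99.5).round(4),"spout",np.median(hi,0).round(4),len(hi),"collar",col.mean(0).round(4),len(col))
def rect(lo,hi,c,rad):
    P=W.copy(); g=ray(t,*c,(lo+hi)/2)
    m=(P[...,2]>lo)&(P[...,2]<hi)&(np.hypot(P[...,0]-g[0],P[...,1]-g[1])<rad)
    Q=P[m]; r=cv2.minAreaRect((Q[:,:2]*1000).astype(np.float32)); print(c,lo,"n",m.sum(),"z",np.median(Q[:,2]).round(4),r)
rect(.055,.07,(303,215),.13); rect(.08,.1,(303,215),.13); rect(.06,.08,(411,232),.13); rect(.04,.056,(411,232),.08); rect(.085,.1,(411,232),.14)
for nm,c in(("mug",(230,262)),("bowl",(294,147)),("stamp",(343,150))): print(nm,ray(t,*c,.06))
E
```

```text
top table plane [ 2.54600985e-03  2.80778017e-03 -3.22450644e-05]
scene table plane [ 0.00287463 -0.00227983  0.00065898]
(245, 180) top zmax 0.133 spout [0.6487 0.1788 0.1301] 41 collar [0.6458 0.176  0.1074] 73
(245, 180) scene zmax 0.132 spout [0.6472 0.1744 0.1296] 50 collar [0.6493 0.1698 0.1045] 120
(178, 218) top zmax 0.1337 spout [0.5396 0.3722 0.1302] 44 collar [0.5391 0.3658 0.1064] 86
(178, 218) scene zmax 0.1328 spout [0.5382 0.3675 0.1299] 38 collar [0.5399 0.3617 0.1043] 101
(228, 214) top zmax 0.1339 spout [0.5498 0.2303 0.1309] 42 collar [0.5488 0.2254 0.1077] 78
(228, 214) scene zmax 0.1328 spout [0.5484 0.2238 0.1296] 42 collar [0.5506 0.2204 0.1046] 111
(303, 215) 0.055 n 2895 z 0.0627 ((543.4003295898438, 13.058860778808594), (160.1674041748047, 160.1219940185547), 82.31427001953125)
(303, 215) 0.08 n 231 z 0.0884 ((543.3259887695312, 12.985198974609375), (88.86534881591797, 20.288618087768555), 82.66744232177734)
(411, 232) 0.06 n 951 z 0.071 ((484.8524475097656, -293.7093505859375), (179.1831512451172, 178.63427734375), 86.62770080566406)
(411, 232) 0.04 n 233 z 0.0482 ((496.35357666015625, -301.5624084472656), (141.603271484375, 136.4535369873047), 26.09104347229004)
(411, 232) 0.085 n 272 z 0.0892 ((484.7685852050781, -295.9698791503906), (188.6648406982422, 189.3400421142578), 85.92648315429688)
mug [0.41228744 0.22411008 0.06      ]
bowl [0.73869378 0.03714413 0.06      ]
stamp [ 0.726744   -0.10480442  0.06      ]
```

```bash
cat >> h.py <<'E'
def go(x,y,z,psi=90.):
    """print shift/turn in jog units to bring tool to xyz, pointing down, tool y at angle psi deg"""
    s=manip.state(); A=q2R(s["tool_rot"]); p=np.array(s["tool_pos"])
    best=None
    for k in(psi,psi+180):
        a=np.radians(k); yy=np.array([np.cos(a),np.sin(a),0]); zz=np.array([0,0,-1.]); M=np.c_[np.cross(yy,zz),yy,zz]
        r=(A.inv()*R.from_matrix(M)).as_rotvec()/np.pi
        if best is None or np.linalg.norm(r)<np.linalg.norm(best): best=r
    print("at",p.round(4),"j",s["joint_pos"].round(2),"F",s["contact_force"].round(1),"t",round(s["time"],1))
    print("shift",(A.inv().apply(np.array([x,y,z])-p)*10).round(3),"turn",best.round(4))
E
python3 -c "
from h import *
go(.539,.37,.3)"
```

```text
at [0.1391 0.6087 0.2302] j [ 1.23  0.05  1.61  0.    1.48 -0.12] F [ 0.2  0.6 -0.3] t 0.1
shift [-4.43  -1.437 -0.697] turn [-0.0006 -0.0001 -0.0716]
```

```bash
python3 -m jog '[0,0,-0.7,-0.0006,0,-0.0716, 0,0,-0.7,-0.0006,0,-0.0716, 0,0,-0.7,-0.0006,0,-0.0716]' 85 
for i in 1 2 3 4; do python3 -m jog '[-0.5,-0.3,0,0,0,0, -1,-0.6,0,0,0,0]' 0 >/dev/null; done
python3 -m jog '[0,0,0,0,0,0, 0,0,0,0,0,0, 0,0,0,0,0,0]'
cat >> h.py <<'E'
def clusters(f,lo,hi,tag="",minn=25):
    """connected blobs of cloud points in height band -> list (n, mean xyz, minEnclosingCircle centre, r)"""
    W=cloud(f); m=((W[...,2]>lo)&(W[...,2]<hi)).astype(np.uint8)
    n,L,st,_=cv2.connectedComponentsWithStats(m)
    for i in range(1,n):
        if st[i,4]<minn: continue
        Q=W[L==i]; c,r=cv2.minEnclosingCircle((Q[:,:2]).astype(np.float32))
        print(tag,"n",st[i,4],"px",st[i,:4],"med",np.median(Q,0).round(4),"circ",np.round(c,4),round(r,4),"zmax",np.percentile(Q[:,2],98).round(4))
E
python3 - <<'E'
from h import *
go(.539,.37,.3)
f=cam("wrist"); cv2.imwrite("pics/w1.png",f["img"]); print(np.round(f["T"],3),f["fx"])
clusters(f,.12,.14,"spout"); clusters(f,.1,.114,"collar")
E
```

```text
time: 0.48
tool_pos: [0.1394, 0.6095, 0.302]
tool_rot: [0.0, 0.0, 1.0, 0.002]
contact_force: [-0.4, 0.7, -0.0]
gripper_width: 0.99
grasp_force: 0.0
time: 1.85
tool_pos: [0.538, 0.3701, 0.3002]
tool_rot: [-0.001, -0.001, 1.0, 0.001]
contact_force: [-0.4, -0.6, -0.3]
gripper_width: 0.004
grasp_force: 0.0
at [0.538  0.3701 0.3002] j [ 0.49  0.09  1.46  0.    1.59 -1.08] F [-0.4 -0.6 -0.3] t 1.9
shift [-0.01  -0.001  0.002] turn [ 0.0005 -0.0003  0.0005]
[[-0.002 -0.948 -0.318  0.455]
 [ 1.    -0.001 -0.002  0.369]
 [ 0.002 -0.318  0.948  0.443]
 [ 0.     0.     0.     1.   ]] 322.76029962009693
spout n 295 px [319 171  20  20] med [0.5376 0.3712 0.1307] circ [0.538  0.3718] 0.0101 zmax 0.132
spout n 316 px [178 180  22  20] med [0.547  0.2305 0.1301] circ [0.5477 0.2298] 0.0102 zmax 0.1315
spout n 37 px [520 203  19   8] med [0.5689 0.5835 0.1205] circ [0.5683 0.584 ] 0.009 zmax 0.1216
spout n 37 px [560 207  16  12] med [0.5738 0.6266 0.1204] circ [0.5754 0.6262] 0.0106 zmax 0.1214
spout n 29 px [506 210  14  10] med [0.5768 0.568  0.1206] circ [0.5782 0.5686] 0.0077 zmax 0.1214
spout 
[... 1493 characters left out ...]
collar n 261 px [557 240  20  26] med [0.63   0.6492 0.1076] circ [0.6289 0.648 ] 0.0149 zmax 0.1138
collar n 504 px [150 251  32  28] med [0.6414 0.1852 0.1097] circ [0.647 0.18 ] 0.0168 zmax 0.1123
collar n 75 px [499 256  11  11] med [0.6393 0.5759 0.1072] circ [0.6417 0.578 ] 0.0055 zmax 0.1138
collar n 30 px [526 258   9  11] med [0.6427 0.6087 0.1071] circ [0.6439 0.6088] 0.0036 zmax 0.1132
collar n 79 px [492 271  21  14] med [0.6654 0.5821 0.1072] circ [0.6613 0.5787] 0.0148 zmax 0.1138
collar n 178 px [521 273  25  13] med [0.666  0.6176 0.1074] circ [0.6653 0.6164] 0.0121 zmax 0.1137
collar n 477 px [ 49 383  46  17] med [0.8379 0.0257 0.1099] circ [0.8443 0.0204] 0.027 zmax 0.1139
```

View pics/w1.png

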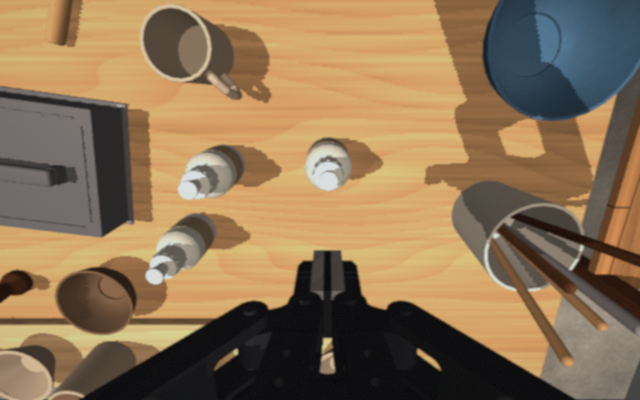

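Wrist view: bottle at (329,178) directly ahead of the fingers, two others at (190,188) and (157,272). Spout tops measure 0.131 m in both views, as the text says. Now pressing spout B.

```bash
python3 -m jog '[0,0.016,0.5,0,0,0, 0,0.016,1,0,0,0]' >/dev/null
python3 -m jog '[0,0,0.3,0,0,0, 0,0,0.6,0,0,0, 0,0,0.65,0,0,0, 0,0,0.7,0,0,0, 0,0,0.74,0,0,0, 0,0,0.78,0,0,0, 0,0,0.78,0,0,0]'
python3 -m jog '[0,0,-0.3,0,0,0, 0,0,-0.6,0,0,0, 0,0,-0.9,0,0,0, 0,0,-0.9,0,0,0]'
python3 - <<'E'
from h import *
f=cam("wrist"); clusters(f,.115,.14,"spout",150); clusters(f,.1,.114,"collar",300); go(.538,.3717,.078)
E
```

```text
time: 3.02
tool_pos: [0.5394, 0.3712, 0.1229]
tool_rot: [0.0, -0.0, 1.0, 0.001]
contact_force: [0.5, 0.2, -1.0]
gripper_width: 0.003
grasp_force: 0.0
time: 3.52
tool_pos: [0.541, 0.3719, 0.2166]
tool_rot: [0.003, -0.0, 1.0, 0.002]
contact_force: [0.2, -0.0, 0.0]
gripper_width: -0.002
grasp_force: 0.0
spout n 470 px [314 189  25  24] med [0.5375 0.3714 0.122 ] circ [0.5378 0.3715] 0.01 zmax 0.1233
spout n 624 px [126 203  33  26] med [0.5465 0.2314 0.1301] circ [0.5475 0.2297] 0.0107 zmax 0.1314
spout n 1742 px [523 228 117 111] med [0.6045 0.5717 0.1198] circ [0.6184 0.599 ] 0.0549 zmax 0.1376
spout n 268 px [617 260  23  19] med [0.5967 0.6238 0.1235] circ [0.5982 0.6265] 0.0057 zmax 0.1326
spout n 279 px [555 268  26  22] med [0.6022 0.5694 0.1282] circ [0.6057 0.5673] 0.0035 zmax 0.1394
spout n 189 px [582 280  31  21] med [0.6146 0.5981 0.1294] circ [0.6079 0.5889] 0.0163 zmax 0.1398
spout n 381 px [579 307  36  32] med [0.663  0.6112 0.1201] circ [0.6564 0.6148] 0.0169 zmax 0.1387
spout n 533 px [ 91 308  30  27] med [0.6449 0.1815 0.1295] circ [0.6474 0.1793] 0.0109 zmax 0.1309
collar n 789 px [306 173  41  42] med [0.5309 0.3715 0.1098] circ [0.538  0.3717] 0.0172 zmax 0.1114
collar n 985 px [134 186  45  40] med [0.542  0.236  0.1096] circ [0.5476 0.2301] 0.017 zmax 0.112
collar n 1268 px [515 222 103  92] med [0.5855 0.5577 0.1072] circ [0.6106 0.5891] 0.0522 zmax 0.1138
collar n 482 px [614 274  26  34] med [0.6307 0.6488 0.1071] circ [0.6295 0.6479] 0.0142 zmax 0.1138
collar n 875 px [100 288  42  37] med [0.641  0.185  0.1096] circ [0.6468 0.18  ] 0.017 zmax 0.1126
collar n 310 px [571 313  30  18] med [0.6655 0.6182 0.1069] circ [0.6649 0.6173] 0.0113 zmax 0.1135
at [0.54   0.3713 0.2141] j [ 0.49  0.13  1.56  0.    1.45 -1.08] F [-0.9 -0.6  0.1] t 3.6
shift [ 2.300e-02 -1.000e-03  1.361e+00] turn [0.001  0.0008 0.    ]
```

```bash
python3 -m jog '[-0.04,-0.5,0,0,0,0, -0.085,-1,0,0,0,0]' >/dev/null;  python3 -m jog '[0,-0.42,0,0,0,0, 0,-0.42,0,0,0,0, 0,-0.42,0,0,0,0]'
python3 - <<'E'
from h import *
f=cam("wrist"); clusters(f,.115,.14,"spout",250);  go(.5476,.23,.122)
E
```

```text
time: 4.2
tool_pos: [0.5473, 0.2292, 0.2111]
tool_rot: [-0.001, 0.0, 1.0, 0.001]
contact_force: [0.4, 0.2, 0.5]
gripper_width: -0.0
grasp_force: 0.0
spout n 555 px [500 183  29  26] med [0.5374 0.3702 0.122 ] circ [0.5375 0.3714] 0.0104 zmax 0.1234
spout n 544 px [314 198  27  27] med [0.5469 0.2292 0.1303] circ [0.5474 0.2293] 0.0101 zmax 0.1315
at [0.5474 0.2297 0.2115] j [ 0.27 -0.01  1.71  0.    1.44 -1.3 ] F [-0.7  0.2  0.3] t 4.2
shift [-0.004  0.001  0.895] turn [ 0.0006 -0.0005  0.0003]
```

```bash
python3 -m jog '[0,0,0.5,0,0,0, 0,0,0.7,0,0,0, 0,0,0.75,0,0,0, 0,0,0.8,0,0,0, 0,0,0.84,0,0,0, 0,0,0.89,0,0,0, 0,0,0.9,0,0,0]'
python3 -m jog '[0,0,-0.4,0,0,0, 0,0,-0.9,0,0,0, 0,0,-0.9,0,0,0]' >/dev/null;  python3 -m jog '[-0.5,-0.25,-0.2,0,0,0, -0.995,-0.5,-0.2,0,0,0, -0.995,-0.5,-0.2,0,0,0, -0.995,-0.5,-0.2,0,0,0]'
python3 - <<'E'
from h import *
f=cam("wrist"); clusters(f,.115,.14,"spout",100);  go(.647,.18,.122)
E
```

```text
time: 5.12
tool_pos: [0.5479, 0.2292, 0.1227]
tool_rot: [0.0, -0.0, 1.0, 0.001]
contact_force: [-0.5, 0.1, -0.6]
gripper_width: 0.003
grasp_force: 0.0
time: 6.0
tool_pos: [0.6467, 0.1789, 0.231]
tool_rot: [-0.001, 0.0, 1.0, 0.001]
contact_force: [-0.4, -0.4, -0.3]
gripper_width: -0.002
grasp_force: 0.0
spout n 725 px [578  41  32  30] med [0.5382 0.37   0.1221] circ [0.5376 0.371 ] 0.0105 zmax 0.1237
spout n 616 px [383  56  27  29] med [0.5476 0.2292 0.122 ] circ [0.5479 0.2294] 0.01 zmax 0.1235
spout n 463 px [315 191  25  25] med [0.6469 0.179  0.1299] circ [0.6474 0.1791] 0.0101 zmax 0.1314
at [0.6464 0.1794 0.2315] j [ 0.16  0.16  1.5   0.    1.49 -1.41] F [ 0.5  0.7 -0.7] t 6.0
shift [-0.008  0.004  1.095] turn [ 0.0006 -0.0006  0.0002]
```

```bash
python3 -m jog '[-0.008,0,0.5,0,0,0, -0.008,0,0.9,0,0,0, -0.008,0,0.95,0,0,0, -0.008,0,1,0,0,0]' >/dev/null; python3 -m jog '[0,0,0.04,0,0,0, 0,0,0.09,0,0,0, 0,0,0.1,0,0,0]'
python3 -m jog '[0,0,-0.4,0,0,0, 0,0,-0.8,0,0,0, 0,0,-0.8,0,0,0, 0,0,-0.8,0,0,0]' 60
python3 - <<'E'
from h import *
f=cam("wrist"); clusters(f,.115,.14,"spout",100); clusters(f,.1,.114,"collar",300);  go(.647,.179,.081)
E
```

```text
time: 6.92
tool_pos: [0.6485, 0.1792, 0.1232]
tool_rot: [0.001, -0.0, 1.0, 0.001]
contact_force: [-0.5, 0.4, -0.1]
gripper_width: 0.002
grasp_force: 0.0
time: 7.42
tool_pos: [0.6478, 0.179, 0.2019]
tool_rot: [-0.0, -0.0, 1.0, 0.001]
contact_force: [0.4, 0.4, -0.9]
gripper_width: 0.703
grasp_force: 0.0
spout n 768 px [611  31  29  35] med [0.5388 0.368  0.1218] circ [0.5382 0.3704] 0.0103 zmax 0.1234
spout n 799 px [391  49  30  33] med [0.5478 0.229  0.122 ] circ [0.5477 0.2291] 0.01 zmax 0.1236
spout n 529 px [314 199  27  25] med [0.6469 0.179  0.1219] circ [0.6475 0.179 ] 0.0099 zmax 0.1233
collar n 1705 px [579  24  57  55] med [0.539  0.3629 0.1096] circ [0.5385 0.3703] 0.0174 zmax 0.1128
collar n 1191 px [376  40  50  53] med [0.5494 0.224  0.1098] circ [0.548  0.2295] 0.017 zmax 0.1114
collar n 854 px [306 183  43  42] med [0.6405 0.179  0.1098] circ [0.6474 0.1789] 0.0169 zmax 0.1116
at [0.6474 0.1789 0.2008] j [ 0.16  0.18  1.53  0.    1.44 -1.41] F [ 0.3 -0.4 -0.9] t 7.5
shift [ 1.000e-03 -1.000e-03  1.198e+00] turn [ 0.0005 -0.0008  0.    ]
```

All three spouts now stand at 0.122 m, shut. Next I grasp A, lift it, and refine the tub's pose on arrival.

```bash
python3 -m jog '[0,0,0.5,0,0,0, 0,0,1,0,0,0]' >/dev/null; python3 -m jog '[0,0,0.2,0,0,0, 0,0,0.2,0,0,0, 0,0,0.2,0,0,0]'
python3 -m jog '[0,0,0,0,0,0, 0,0,0,0,0,0, 0,0,0,0,0,0, 0,0,0,0,0,0]' 5
python3 -m jog '[0,0,-0.3,0,0,0, 0,0,-0.8,0,0,0, 0,0,-1,0,0,0]' ; python3 -m jog '[0,0,-0.3,0,0,0, 0,0,-0.3,0,0,0, 0,0,-0.3,0,0,0]'
python3 - <<'E'
from h import *
f=cam("top"); W=cloud(f)
def rect(lo,hi,g,rad):
    m=(W[...,2]>lo)&(W[...,2]<hi)&(np.hypot(W[...,0]-g[0],W[...,1]-g[1])<rad)
    Q=W[m]; print(lo,m.sum(),cv2.minAreaRect((Q[:,:2]*1000).astype(np.float32)))
rect(.085,.1,(.485,-.295),.14); rect(.05,.1,(.543,.013),.13)
go(.485,-.295,.25)
E
```

```text
time: 8.1
tool_pos: [0.6497, 0.1796, 0.0849]
tool_rot: [0.002, -0.0, 1.0, 0.001]
contact_force: [0.2, 0.2, 0.3]
gripper_width: 0.703
grasp_force: 0.0
time: 8.6
tool_pos: [0.6498, 0.1793, 0.0852]
tool_rot: [0.002, -0.0, 1.0, 0.001]
contact_force: [0.1, -1.3, 5.4]
gripper_width: 0.353
grasp_force: 59.5
time: 8.98
tool_pos: [0.6496, 0.1795, 0.1862]
tool_rot: [0.003, -0.0, 1.0, 0.001]
contact_force: [0.6, 0.4, -1.6]
gripper_width: 0.352
grasp_force: 59.7
time: 9.35
tool_pos: [0.6473, 0.179, 0.2103]
tool_rot: [-0.001, -0.0, 1.0, 0.001]
contact_force: [0.3, 0.1, -2.0]
gripper_width: 0.357
grasp_force: 59.7
0.085 252 ((484.3348388671875, -295.6785583496094), (188.4356231689453, 189.531005859375), 86.1162109375)
0.05 3132 ((543.3983154296875, 13.152565002441406), (160.1902618408203, 160.00611877441406), 82.35443878173828)
at [0.647  0.1789 0.2097] j [ 0.16  0.17  1.52  0.    1.45 -1.41] F [ 0.1 -0.1 -2.6] t 9.4
shift [ 1.623 -4.739 -0.402] turn [ 0.0004 -0.0012  0.    ]
```

```bash
for i in 1 2 3 4 5 6; do python3 -m jog '[0.107,-0.43,-0.03,0,0,0, 0.213,-0.857,-0.067,0,0,0]' >/dev/null; done; python3 -m jog '[0,0,0,0,0,0, 0,0,0,0,0,0, 0,0,0,0,0,0]'
cat >> h.py <<'E'
def tub(f,g=(.4845,-.2955)):
    W=cloud(f); dx=W[...,0]-g[0]; dy=W[...,1]-g[1]
    for lo,hi,rad in((.084,.1,.14),(.066,.078,.115)):
        m=(W[...,2]>lo)&(W[...,2]<hi)&(np.hypot(dx,dy)<rad); Q=W[m]
        print("tub",lo,m.sum(),"z",np.median(Q[:,2]).round(4),cv2.minAreaRect((Q[:,:2]*1000).astype(np.float32)))
E
python3 - <<'E'
from h import *
go(.519,-.335,.25)
f=cam("wrist"); cv2.imwrite("pics/w2.png",f["img"]); tub(f)
E
```

```text
time: 11.28
tool_pos: [0.5205, -0.334, 0.2508]
tool_rot: [-0.0, -0.001, 1.0, 0.002]
contact_force: [-0.4, -0.2, -2.5]
gripper_width: 0.355
grasp_force: 60.2
at [ 0.5205 -0.334   0.2508] j [-0.69  0.03  1.61  0.    1.51 -2.26] F [-0.4 -0.2 -2.5] t 11.3
shift [ 0.015 -0.01   0.008] turn [ 0.001  -0.0003  0.0005]
tub 0.084 2983 z 0.0895 ((482.5208740234375, -296.4139404296875), (189.7039031982422, 190.193359375), 85.89366149902344)
tub 0.066 6361 z 0.072 ((480.4391174316406, -294.26446533203125), (179.2744598388672, 179.3723907470703), 82.0230712890625)
```

View pics/w2.png

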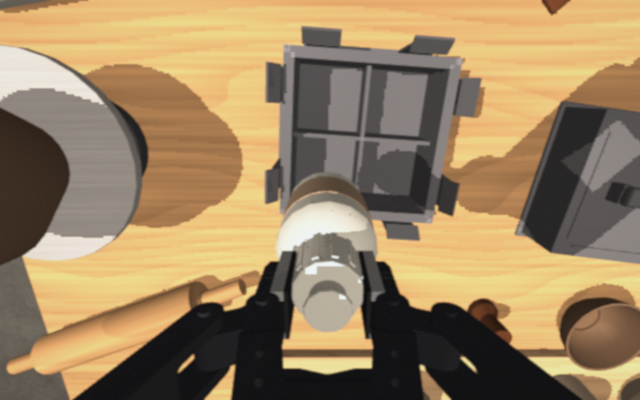

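Wrist view: the bottle hangs over the lower-left (+x, −y) compartment. The cross is centred near (365,135) and the rim corners are at (290,50), (460,62) and (430,215). Lowering it now.

```bash
python3 -m jog '[0.02,-0.015,0.4,0,0,0, 0.02,-0.015,0.8,0,0,0, 0.02,-0.015,0.95,0,0,0]' ; python3 -m jog '[0,0,0.2,0,0,0, 0,0,0.4,0,0,0, 0,0,0.55,0,0,0, 0,0,0.63,0,0,0, 0,0,0.65,0,0,0, 0,0,0.65,0,0,0]'
python3 -m jog '[0,0,0,0,0,0, 0,0,0,0,0,0, 0,0,0,0,0,0]' 50
python3 -m jog '[0,0,-0.5,0,0,0, 0,0,-1,0,0,0, 0,0,-1,0,0,0]'; python3 -m jog '[0.1,0,-0.4,0,0,0, 0.4,0,-0.4,0,0,0, 0.4,0,-0.4,0,0,0, 0.4,0,-0.4,0,0,0]'
python3 - <<'E'
from h import *
go(.539,.37,.23)
f=cam("wrist"); clusters(f,.1,.14,"bot",300); tub(f)
t=cam("top"); clusters(t,.115,.14,"t",25)
E
```

```text
time: 11.7
tool_pos: [0.5173, -0.3345, 0.1534]
tool_rot: [-0.002, -0.001, 1.0, 0.003]
contact_force: [-1.0, 0.1, -2.0]
gripper_width: 0.356
grasp_force: 60.2
time: 12.45
tool_pos: [0.5188, -0.3367, 0.0924]
tool_rot: [0.0, -0.0, 1.0, 0.001]
contact_force: [0.2, 0.0, -2.0]
gripper_width: 0.352
grasp_force: 60.2
time: 12.82
tool_pos: [0.5188, -0.3367, 0.0925]
tool_rot: [0.001, -0.0, 1.0, 0.001]
contact_force: [-0.9, 0.0, -0.6]
gripper_width: 0.589
grasp_force: 0.0
time: 13.2
tool_pos: [0.5211, -0.3387, 0.1986]
tool_rot: [0.004, -0.0, 1.0, -0.003]
contact_force: [0.0, -0.5, 0.8]
gripper_width: 0.585
grasp_force: 0.0
time: 13.7
tool_pos: [0.4784, -0.3364, 0.2307]
tool_rot: [-0.0, -0.0, 1.0, 0.001]
contact_force: [0.2, -0.9, -0.3]
gripper_width: 0.585
grasp_force: 0.0
at [ 0.4784 -0.3364  0.2307] j [-0.74 -0.04  1.71  0.    1.48 -2.31] F [ 0.2 -0.9 -0.3] t 13.7
shift [-0.607  7.064  0.028] turn [ 0.0009 -0.0002  0.    ]
bot n 16519 px [  0 100 138 209] med [ 0.481  -0.5618  0.102 ] circ [ 0.4999 -0.6019] 0.0996 zmax 0.133
bot n 1125 px [307 216  37  39] med [ 0.5113 -0.3379  0.1144] circ [
[... 158 characters left out ...]
tub 0.066 7435 z 0.0721 ((481.908203125, -297.2369079589844), (179.82566833496094, 177.79867553710938), 86.46482849121094)
t n 66 px [197  88  17  19] med [0.8755 0.2827 0.1158] circ [0.8719 0.282 ] 0.0272 zmax 0.1182
t n 190 px [ 68 170  40  40] med [0.6002 0.5823 0.1201] circ [0.6196 0.5991] 0.0551 zmax 0.135
t n 41 px [220 209   7   7] med [0.5502 0.2297 0.1222] circ [0.5504 0.2298] 0.01 zmax 0.1254
t n 46 px [167 214   7   7] med [0.5399 0.3722 0.1222] circ [0.5398 0.3716] 0.0101 zmax 0.1254
t n 45 px [429 215   8   8] med [ 0.5183 -0.3364  0.1249] circ [ 0.5204 -0.3385] 0.0115 zmax 0.1296
t n 79 px [302 394  24   6] med [ 0.0649 -0.0003  0.1267] circ [ 0.0585 -0.004 ] 0.0301 zmax 0.1379
```

```bash
for i in 1 2 3 4 5 6; do python3 -m jog '[-0.057,0.47,0,0,0,0, -0.115,0.943,0,0,0,0]' 60 >/dev/null; done; python3 -m jog '[0,0,0.3,0,0,0, 0,0,0.3,0,0,0, 0,0,0.3,0,0,0]'
python3 - <<'E'
from h import *
f=cam("wrist"); clusters(f,.115,.14,"spout",200); clusters(f,.1,.114,"collar",300)
go(.5477,.2294,.083)
E
```

```text
time: 15.68
tool_pos: [0.5476, 0.2291, 0.2032]
tool_rot: [0.0, 0.0, 1.0, 0.001]
contact_force: [-0.3, 0.3, 1.2]
gripper_width: 0.7
grasp_force: 0.0
spout n 592 px [506 186  30  26] med [0.5374 0.3702 0.122 ] circ [0.5376 0.3718] 0.0107 zmax 0.1234
spout n 520 px [315 199  26  25] med [0.5471 0.2291 0.1221] circ [0.548  0.2292] 0.0103 zmax 0.1234
collar n 1039 px [485 170  48  44] med [0.5317 0.3638 0.1097] circ [0.5378 0.3709] 0.017 zmax 0.1127
collar n 844 px [307 183  42  42] med [0.5406 0.2291 0.1098] circ [0.5479 0.2296] 0.0171 zmax 0.1113
at [0.548  0.229  0.2039] j [ 0.27 -0.    1.72  0.    1.43 -1.3 ] F [ 1.2  0.  -0.2] t 15.7
shift [0.004 0.002 1.209] turn [ 0.0007  0.0004 -0.0001]
```

```bash
python3 -m jog '[0,0,0.5,0,0,0, 0,0,1,0,0,0]' >/dev/null; python3 -m jog '[0,0,0.2,0,0,0, 0,0,0.2,0,0,0, 0,0,0.2,0,0,0]'
python3 -m jog '[0,0,0,0,0,0, 0,0,0,0,0,0, 0,0,0,0,0,0, 0,0,0,0,0,0]' 5
python3 -m jog '[0,0,-0.3,0,0,0, 0,0,-0.8,0,0,0, 0,0,-1,0,0,0]' >/dev/null; python3 -m jog '[0,0,-0.5,0,0,0, 0,0,-0.6,0,0,0]' >/dev/null
for i in 1 2 3 4 5; do python3 -m jog '[0.1,-0.486,0,0,0,0, 0.2,-0.972,0,0,0,0]' >/dev/null; done; python3 -m jog '[0,0,0,0,0,0, 0,0,0,0,0,0, 0,0,0,0,0,0]'
python3 - <<'E'
from h import *
go(.448,-.257,.093)
f=cam("wrist"); cv2.imwrite("pics/w3.png",f["img"]); tub(f)
E
```

```text
time: 16.35
tool_pos: [0.5493, 0.2298, 0.0857]
tool_rot: [0.002, 0.0, 1.0, 0.002]
contact_force: [0.4, 0.9, 1.0]
gripper_width: 0.705
grasp_force: 0.0
time: 16.85
tool_pos: [0.5489, 0.2296, 0.0852]
tool_rot: [0.002, -0.0, 1.0, 0.001]
contact_force: [-0.6, -1.7, 6.6]
gripper_width: 0.354
grasp_force: 59.6
time: 19.1
tool_pos: [0.4475, -0.2557, 0.2409]
tool_rot: [-0.0, -0.001, 1.0, 0.002]
contact_force: [-1.0, -0.1, -3.3]
gripper_width: 0.349
grasp_force: 61.0
at [ 0.4475 -0.2557  0.2409] j [-0.66 -0.22  1.85  0.    1.51 -2.24] F [-1.  -0.1 -3.3] t 19.1
shift [-0.007 -0.018  1.479] turn [ 0.001  -0.0003  0.0005]
tub 0.084 2494 z 0.0895 ((455.61468505859375, -319.1006774902344), (154.5673828125, 225.77052307128906), 39.65632247924805)
tub 0.066 4810 z 0.072 ((484.0278015136719, -301.4368591308594), (179.01634216308594, 180.0182342529297), 81.91011810302734)
```

View pics/w3.png

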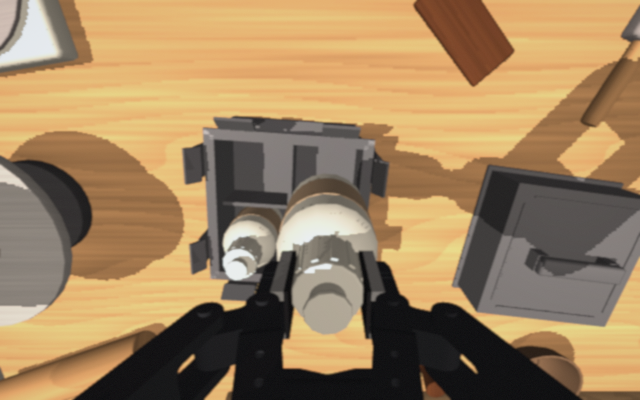

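Wrist view: bottle A stands in its compartment at (248,245) and the tub cross is near (290,205). The held bottle is over the (−x, +y) compartment, which agrees with the shift from the last view. Lowering.

```bash
python3 -m jog '[-0.007,-0.018,0.4,0,0,0, -0.007,-0.018,0.8,0,0,0, -0.007,-0.018,0.85,0,0,0]' ; python3 -m jog '[0,0,0.2,0,0,0, 0,0,0.4,0,0,0, 0,0,0.55,0,0,0, 0,0,0.63,0,0,0, 0,0,0.64,0,0,0, 0,0,0.64,0,0,0]'
python3 -m jog '[0,0,0,0,0,0, 0,0,0,0,0,0, 0,0,0,0,0,0]' 50
python3 -m jog '[0,0,-0.5,0,0,0, 0,0,-1,0,0,0, 0,0,-1,0,0,0]'; python3 -m jog '[0,0,-0.4,0,0,0, 0,0,-0.4,0,0,0, 0,0,-0.4,0,0,0]'
python3 - <<'E'
from h import *
go(.538,.371,.23)
f=cam("wrist"); clusters(f,.1,.14,"bot",300)
t=cam("top"); clusters(t,.115,.14,"t",25)
E
```

```text
time: 19.52
tool_pos: [0.4464, -0.2561, 0.1532]
tool_rot: [-0.003, -0.001, 1.0, 0.003]
contact_force: [-0.0, 0.7, -3.4]
gripper_width: 0.355
grasp_force: 60.9
time: 20.27
tool_pos: [0.4487, -0.2588, 0.0937]
tool_rot: [0.001, -0.0, 1.0, 0.001]
contact_force: [-0.3, 0.6, -2.8]
gripper_width: 0.356
grasp_force: 61.1
time: 20.65
tool_pos: [0.4486, -0.2588, 0.0938]
tool_rot: [0.001, -0.0, 1.0, 0.0]
contact_force: [0.1, 0.1, -0.0]
gripper_width: 0.584
grasp_force: 0.0
time: 21.02
tool_pos: [0.4508, -0.2606, 0.1991]
tool_rot: [0.004, -0.0, 1.0, -0.002]
contact_force: [0.1, -0.5, -0.3]
gripper_width: 0.584
grasp_force: 0.0
time: 21.4
tool_pos: [0.4478, -0.2584, 0.2317]
tool_rot: [-0.0, -0.0, 1.0, 0.001]
contact_force: [-0.3, 1.0, -1.2]
gripper_width: 0.587
grasp_force: 0.0
at [ 0.4478 -0.2584  0.2317] j [-0.67 -0.21  1.86  0.    1.49 -2.24] F [-0.3  1.  -1.2] t 21.4
shift [-0.903  6.293  0.034] turn [ 0.0009 -0.0003  0.0001]
bot n 7116 px [  0 169  63 163] med [ 0.5132 -0.5414  0.1019] circ [ 0.5114 -0.5668] 0.0883 zmax 0.1032
bot n 1181 px [307 174  39  40] med [ 0.4435 -0.259   0.1145] circ [ 0.4478 -0.2593] 0.017 zmax 0.1271
bot n 781 px [223 246  36  39] med [ 0.5084 -0.3386  0.1141] circ [ 0.512  -0.3384] 0.0161 zmax 0.1269
t n 193 px [ 68 170  40  40] med [0.5998 0.5824 0.1204] circ [0.6188 0.5996] 0.0561 zmax 0.1357
t n 44 px [176 209   8   7] med [0.5528 0.3482 0.122 ] circ [0.5525 0.349 ] 0.0116 zmax 0.1269
t n 80 px [299 395  25   5] med [0.0647 0.0023 0.1267] circ [0.058  0.0026] 0.0314 zmax 0.137
```

Bottle B was knocked to about (0.551, 0.349) and still stands. I go there and re-measure.

```bash
for i in 1 2 3 4 5 6 7; do python3 -m jog '[-0.073,0.434,0,0,0,0, -0.147,0.868,0,0,0,0]' 60 >/dev/null; done; python3 -m jog '[0,0,0.3,0,0,0, 0,0,0.3,0,0,0, 0,0,0.3,0,0,0]'
python3 - <<'E'
from h import *
f=cam("wrist"); clusters(f,.115,.14,"spout",200); clusters(f,.1,.114,"collar",300)
go(.5505,.3485,.083)
E
```

```text
time: 23.62
tool_pos: [0.5508, 0.3486, 0.2037]
tool_rot: [-0.0, 0.0, 1.0, 0.001]
contact_force: [0.3, 0.0, 0.0]
gripper_width: 0.706
grasp_force: 0.0
spout n 526 px [312 197  27  26] med [0.5491 0.347  0.122 ] circ [0.5497 0.347 ] 0.0103 zmax 0.1233
spout n 1738 px [563 226  77 117] med [0.6241 0.5664 0.1198] circ [0.6195 0.5905] 0.0543 zmax 0.1378
spout n 391 px [597 266  43  26] med [0.6029 0.5695 0.1275] circ [0.6084 0.5841] 0.0189 zmax 0.1394
collar n 839 px [304 181  43  43] med [0.5425 0.347  0.1098] circ [0.5498 0.3467] 0.0171 zmax 0.1114
collar n 1509 px [552 219  88 100] med [0.5902 0.5555 0.1072] circ [0.6111 0.5832] 0.0502 zmax 0.1138
at [0.5513 0.3486 0.2048] j [ 0.45  0.13  1.57  0.    1.43 -1.12] F [-0.7 -0.5  0.3] t 23.7
shift [ 0.009 -0.004  1.218] turn [ 0.0007  0.0003 -0.0002]
```

```bash
python3 -m jog '[0.012,-0.015,0.5,0,0,0, 0.012,-0.015,1,0,0,0]' >/dev/null; python3 -m jog '[0,0,0.2,0,0,0, 0,0,0.2,0,0,0, 0,0,0.2,0,0,0]'
python3 -m jog '[0,0,0,0,0,0, 0,0,0,0,0,0, 0,0,0,0,0,0, 0,0,0,0,0,0]' 5
python3 -m jog '[0,0,-0.3,0,0,0, 0,0,-0.8,0,0,0, 0,0,-1,0,0,0]' >/dev/null; python3 -m jog '[0,0,-0.5,0,0,0, 0,0,-0.9,0,0,0]' >/dev/null
for i in 1 2 3 4 5 6 7; do python3 -m jog '[0.02,-0.435,0,0,0,0, 0.04,-0.87,0,0,0,0]' >/dev/null; done; python3 -m jog '[0,0,0,0,0,0, 0,0,0,0,0,0, 0,0,0,0,0,0]'
python3 - <<'E'
from h import *
go(.522,-.262,.093)
f=cam("wrist"); cv2.imwrite("pics/w4.png",f["img"]); clusters(f,.1,.14,"bot",300); tub(f)
E
```

```text
time: 24.3
tool_pos: [0.5516, 0.3485, 0.0872]
tool_rot: [0.002, 0.0, 1.0, 0.002]
contact_force: [-0.0, 0.4, 0.5]
gripper_width: 0.7
grasp_force: 0.0
time: 24.8
tool_pos: [0.5512, 0.3479, 0.0866]
tool_rot: [0.002, -0.0, 1.0, 0.001]
contact_force: [0.4, -2.0, 6.4]
gripper_width: 0.351
grasp_force: 59.2
time: 27.55
tool_pos: [0.5218, -0.2605, 0.2724]
tool_rot: [-0.0, -0.001, 1.0, 0.001]
contact_force: [0.2, -0.1, -2.6]
gripper_width: 0.351
grasp_force: 60.7
at [ 0.5218 -0.2605  0.2724] j [-0.59 -0.07  1.66  0.    1.55 -2.16] F [ 0.2 -0.1 -2.6] t 27.6
shift [-0.002 -0.02   1.794] turn [ 0.0008 -0.0001  0.0005]
bot n 10114 px [  0  66  77 184] med [ 0.5098 -0.5512  0.1019] circ [ 0.5072 -0.5829] 0.0955 zmax 0.1153
bot n 1048 px [310  84  37  39] med [ 0.4472 -0.2595  0.1146] circ [ 0.4478 -0.2593] 0.0169 zmax 0.1272
bot n 970 px [230 159  37  36] med [ 0.5132 -0.3343  0.1143] circ [ 0.5167 -0.3374] 0.0171 zmax 0.1271
tub 0.084 2916 z 0.0891 ((482.7436828613281, -296.5585632324219), (189.7222900390625, 190.05343627929688), 86.12833404541016)
tub 0.066 6263 z 0.072 ((480.0746154785156, -298.40826416015625), (179.79299926757812, 178.6783447265625), 0.715048611164093)
```

```bash
python3 -m jog '[0,-0.01,0.4,0,0,0, 0,-0.01,0.8,0,0,0, 0,-0.01,1,0,0,0]' ; python3 -m jog '[0,-0.01,0.2,0,0,0, 0,-0.01,0.4,0,0,0, 0,-0.01,0.6,0,0,0, 0,-0.01,0.75,0,0,0, 0,-0.01,0.79,0,0,0, 0,-0.01,0.79,0,0,0]'
python3 -m jog '[0,0,0,0,0,0, 0,0,0,0,0,0, 0,0,0,0,0,0]' 50
python3 -m jog '[0,0,-0.5,0,0,0, 0,0,-1,0,0,0, 0,0,-1,0,0,0]'
python3 -m jog '[-0.05,0.3,-0.6,0,0,0.05, -0.1,0.6,-0.6,0,0,0.1, -0.2,1,-0.6,0,0,0.15, -0.2,1,-0.6,0,0,0.2,-0.2,1,-0.6,0,0,0.25,-0.2,1,-0.6,0,0,0.25]'
python3 - <<'E'
from h import *
go(.541,.013,.25,-7.6)
t=cam("top"); clusters(t,.1,.14,"t",25)
W=cloud(t); m=(W[...,2]>.05)&(W[...,2]<.1)&(np.hypot(W[...,0]-.543,W[...,1]-.013)<.16)
f=cam("wrist"); clusters(f,.1,.14,"bot",300)
print(cv2.minAreaRect((W[m][:,:2]*1000).astype(np.float32)))
E
```

```text
time: 27.98
tool_pos: [0.5208, -0.2609, 0.1702]
tool_rot: [-0.002, -0.001, 1.0, 0.002]
contact_force: [-1.0, 0.4, -3.0]
gripper_width: 0.351
grasp_force: 60.6
time: 28.72
tool_pos: [0.522, -0.2634, 0.094]
tool_rot: [0.0, -0.0, 1.0, 0.001]
contact_force: [-0.5, -0.1, -2.3]
gripper_width: 0.352
grasp_force: 60.6
time: 29.1
tool_pos: [0.5225, -0.2637, 0.0951]
tool_rot: [0.001, -0.0, 1.0, 0.0]
contact_force: [-0.7, 0.4, -0.5]
gripper_width: 0.583
grasp_force: 0.0
time: 29.48
tool_pos: [0.5247, -0.2654, 0.2007]
tool_rot: [0.005, -0.0, 1.0, -0.002]
contact_force: [-0.6, -0.5, 0.4]
gripper_width: 0.588
grasp_force: 0.0
time: 30.22
tool_pos: [0.5415, -0.1633, 0.2532]
tool_rot: [-0.001, 0.382, 0.924, 0.001]
contact_force: [-0.8, -0.7, -0.6]
gripper_width: 0.588
grasp_force: 0.0
at [ 0.5415 -0.1633  0.2532] j [-0.43 -0.1   1.73  0.    1.52 -1.21] F [-0.8 -0.7 -0.6] t 30.2
shift [1.248 1.246 0.036] turn [-1.000e-04 -8.000e-04  2.929e-01]
t n 520 px [418  82  26  26] med [ 0.868  -0.3518  0.1121] circ [ 0.8698 -0.3521] 0.0365 zmax 0.1162
t n 511 px [286  85  25  26] med [0.868  0.0211 0.1132] ci
[... 812 characters left out ...]
px [ 93 192   8   4] med [0.6075 0.5705 0.1226] circ [0.6078 0.5711] 0.0058 zmax 0.1397
t n 61 px [397 239   9  12] med [ 0.4531 -0.2496  0.1127] circ [ 0.4514 -0.2541] 0.016 zmax 0.1282
bot n 1178 px [164 169  41  38] med [ 0.4493 -0.2536  0.1141] circ [ 0.4482 -0.259 ] 0.0169 zmax 0.1268
bot n 1001 px [222 225  37  37] med [ 0.5195 -0.2597  0.1142] circ [ 0.5211 -0.2653] 0.017 zmax 0.1269
bot n 999 px [174 268  37  37] med [ 0.5158 -0.3311  0.114 ] circ [ 0.5171 -0.3365] 0.017 zmax 0.1268
bot n 4266 px [  0 343  98  57] med [ 0.4646 -0.5593  0.1018] circ [ 0.4785 -0.5673] 0.0653 zmax 0.1274
((578.6221923828125, 8.206710815429688), (159.8822784423828, 231.17117309570312), 82.33073425292969)
```

All three bottles are in, spout tops at 0.127 m (4 mm floor + 122 mm, shut). Next: the cover.

```bash
python3 -m jog '[0.2,0.2,0,0,0,0.055, 0.4,0.4,0,0,0,0.11, 0.6,0.6,0,0,0,0.165, 0.8,0.8,0,0,0,0.22, 1,1,0,0,0,0.293, 1,1,0,0,0,0.293]' 60 >/dev/null
cat >> h.py <<'E'
def cover(f,g,zo=0.):
    W=cloud(f); d=np.hypot(W[...,0]-g[0],W[...,1]-g[1])
    for lo,hi,rad in((.055,.072,.13),(.08,.1,.07)):
        m=(W[...,2]>lo+zo)&(W[...,2]<hi+zo)&(d<rad); Q=W[m]
        if len(Q): print("cover",lo,len(Q),"z",np.median(Q[:,2]).round(4),cv2.minAreaRect((Q[:,:2]*1000).astype(np.float32)))
E
python3 - <<'E'
from h import *
go(.541,.013,.25,-7.6)
f=cam("wrist"); cv2.imwrite("pics/w5.png",f["img"]); cover(f,(.541,.013))
E
```

```text
at [ 0.5416 -0.0207  0.2542] j [-0.18 -0.16  1.78  0.    1.52 -0.04] F [-0.7  0.  -0.9] t 31.1
shift [ 0.333 -0.051  0.043] turn [-0.0001 -0.0007 -0.0001]
cover 0.055 22425 z 0.0631 ((541.6390991210938, 10.837890625), (160.1815948486328, 160.556640625), 82.35289001464844)
cover 0.08 1946 z 0.0888 ((541.8331909179688, 12.059059143066406), (88.935546875, 19.966432571411133), 82.44166564941406)
```

View pics/w5.png

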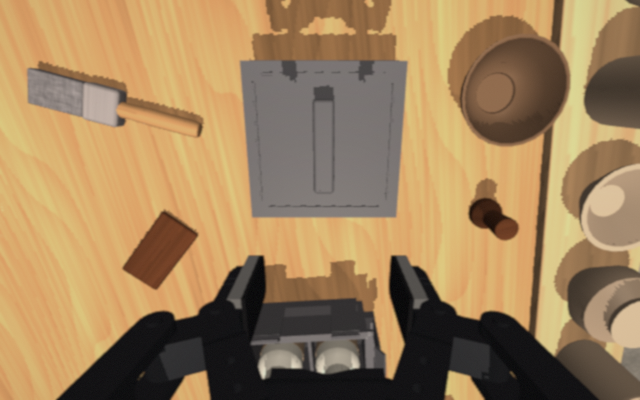

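Wrist view: cover at (325,138), bar from (322,90) to (324,192) upright in the image, so the fingers close across it. Brush, block, bowl and stamp are clear of it.

```bash
python3 -m jog '[0.32,-0.05,0,0,0,0, 0.32,-0.05,0.5,0,0,0, 0.32,-0.05,0.9,0,0,0, 0.32,-0.05,0.9,0,0,0, 0.32,-0.05,0.9,0,0,0]' 60 
python3 - <<'E'
from h import *
f=cam("wrist"); cover(f,(.5415,.0115)); go(.5415,.0115,.069,-7.6)
E
```

```text
time: 31.75
tool_pos: [0.5421, 0.01, 0.1661]
tool_rot: [0.0, 0.753, 0.658, 0.001]
contact_force: [0.9, -0.1, 0.2]
gripper_width: 0.704
grasp_force: 0.0
cover 0.055 33699 z 0.063 ((541.5012817382812, 11.106109619140625), (160.4154815673828, 160.87464904785156), 82.2938461303711)
cover 0.08 3183 z 0.0888 ((541.671875, 11.920806884765625), (89.50743103027344, 20.024574279785156), 82.28124237060547)
at [0.5427 0.01   0.167 ] j [-0.12 -0.1   1.87  0.    1.37  0.01] F [1.  0.2 0.8] t 31.8
shift [ 0.012 -0.017  0.98 ] turn [ 0.0012 -0.0006 -0.0007]
```

```bash
python3 -m jog '[0.015,-0.017,0.5,0,0,0, 0.015,-0.017,0.8,0,0,0, 0.015,-0.017,0.95,0,0,0, 0.015,-0.017,0.97,0,0,0, 0.015,-0.017,0.97,0,0,0]' 60 
python3 -m jog '[0,0,0,0,0,0, 0,0,0,0,0,0, 0,0,0,0,0,0, 0,0,0,0,0,0,0,0,0,0,0,0]' 0
python3 -m jog '[0,0,-0.2,0,0,0, 0,0,-0.5,0,0,0, 0,0,-1,0,0,0]'
python3 -m jog '[0,0,-0.5,0,0,0, 0,0,-1,0,0,0, 0,0,-1,0,0,0]'
python3 - <<'E'
from h import *
go(.483,-.2965,.26,-4)
f=cam("wrist"); cv2.imwrite("pics/w6.png",f["img"]); p=manip.state()["tool_pos"]; print(p); cover(f,p[:2],p[2]-.069)
E
```

```text
time: 32.42
tool_pos: [0.5412, 0.012, 0.0694]
tool_rot: [0.001, 0.753, 0.658, 0.002]
contact_force: [0.5, -0.4, 0.7]
gripper_width: 0.701
grasp_force: 0.0
time: 33.05
tool_pos: [0.5408, 0.0121, 0.0688]
tool_rot: [0.0, 0.753, 0.658, 0.002]
contact_force: [0.2, -0.0, 5.9]
gripper_width: 0.219
grasp_force: 59.9
time: 33.42
tool_pos: [0.5374, 0.0124, 0.1662]
tool_rot: [-0.003, 0.753, 0.658, -0.001]
contact_force: [1.3, -0.5, -2.1]
gripper_width: 0.218
grasp_force: 59.0
time: 33.8
tool_pos: [0.5417, 0.0117, 0.2738]
tool_rot: [0.003, 0.753, 0.658, 0.004]
contact_force: [1.6, 0.1, -3.0]
gripper_width: 0.22
grasp_force: 59.1
at [0.5417 0.0117 0.2738] j [-0.12 -0.18  1.76  0.    1.55  0.02] F [ 1.6  0.1 -3. ] t 33.8
shift [-3.133 -0.168  0.13 ] turn [ 0.0031 -0.0006 -0.0207]
[0.5402927  0.01183    0.27021889]
cover 0.055 60375 z 0.2681 ((540.8394775390625, 10.914344787597656), (160.68983459472656, 161.42233276367188), 82.30048370361328)
cover 0.08 9464 z 0.2938 ((542.3336181640625, 12.331695556640625), (44.349586486816406, 90.8590087890625), 7.528705596923828)
```

```bash
for i in 1 2 3 4; do python3 -m jog '[-0.26,-0.014,0,0,0,0, -0.52,-0.028,0,0,0,0, -0.78,-0.042,0,0,0,0]' >/dev/null; done; python3 -m jog '[0,0,0,0,0,-0.021, 0,0,0,0,0,-0.021, 0,0,0,0,0,-0.021,0,0,0,0,0,-0.021]'
python3 - <<'E'
from h import *
f=cam("wrist"); cv2.imwrite("pics/w6.png",f["img"]); p=manip.state()["tool_pos"]; print(p); cover(f,p[:2],p[2]-.066)
tub(f,(.4827,-.2965)); tub(cam("top"))
go(.4827,-.2965,.20,-4)
E
```

```text
time: 35.85
tool_pos: [0.4809, -0.2945, 0.2664]
tool_rot: [-0.001, 0.731, 0.682, 0.001]
contact_force: [0.1, 0.1, -2.3]
gripper_width: 0.215
grasp_force: 59.1
[ 0.48102597 -0.29459592  0.26660978]
cover 0.055 60498 z 0.2606 ((479.6688537597656, -295.3549499511719), (160.29942321777344, 161.65016174316406), 86.03937530517578)
cover 0.08 9508 z 0.2865 ((481.71966552734375, -293.8955993652344), (44.377967834472656, 89.56013488769531), 11.81075382232666)
tub 0.084 370 z 0.0916 ((489.6417236328125, -204.71385192871094), (3.564723253250122, 129.7238311767578), 86.04747009277344)
tub 0.066 0 z nan ((0.0, 0.0), (0.0, 0.0), 0.0)
tub 0.084 57 z 0.0894 ((489.9095153808594, -205.5518341064453), (7.942327976226807, 127.91716766357422), 86.47410583496094)
tub 0.066 238 z 0.0713 ((492.73858642578125, -222.38600158691406), (19.430999755859375, 170.1733856201172), 86.75188446044922)
at [ 0.4811 -0.2947  0.2668] j [-0.68 -0.11  1.71  0.    1.54 -0.61] F [ 0.4  0.9 -2.3] t 36.0
shift [-0.018  0.018  0.668] turn [-0.     -0.0006  0.0003]
  return _methods._mean(a, axis=axis, dtype=dtype,
  ret = ret.dtype.type(ret / rcount)
```

View pics/w6.png

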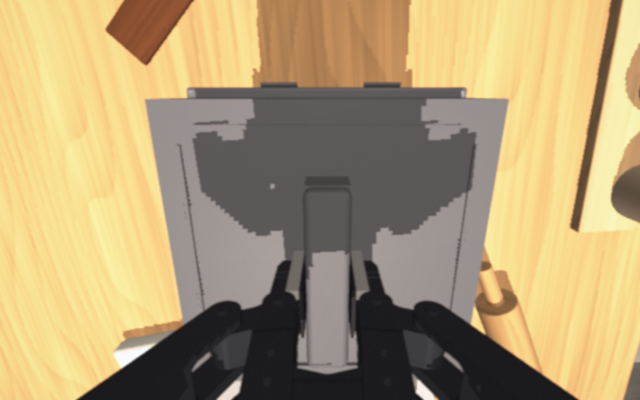

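Wrist view: the cover hangs level, its wall edge running from (190,92) to (465,92), with two tabs seen just past it at (280,85) and (382,85). It is square to the tub. Lowering with a 3 mm correction.

```bash
python3 -m jog '[-0.008,0.03,0.3,0,0,0, -0.008,0.03,0.6,0,0,0, -0.008,0.03,0.8,0,0,0, -0.008,0.03,0.9,0,0,0, -0.008,0.03,0.95,0,0,0, -0.008,0.03,0.95,0,0,0, -0.008,0.03,0.95,0,0,0]'
python3 - <<'E'
from h import *
f=cam("wrist"); p=manip.state()["tool_pos"]; cover(f,p[:2],p[2]-.069)
W=cloud(f); m=(W[...,2]>.082)&(W[...,2]<.1)&(np.hypot(W[...,0]-.4827,W[...,1]+.2965)<.15)
Q=W[m]; print(Q.min(0),Q.max(0)); go(.4827,-.2965,.154,-4)
E
```

```text
time: 36.83
tool_pos: [0.4845, -0.2963, 0.1731]
tool_rot: [0.0, 0.731, 0.682, 0.001]
contact_force: [0.1, 0.2, -2.1]
gripper_width: 0.218
grasp_force: 59.0
cover 0.055 60374 z 0.1673 ((483.62042236328125, -297.1824035644531), (160.35946655273438, 161.3646240234375), 86.04784393310547)
cover 0.08 9510 z 0.1931 ((482.011474609375, -295.883056640625), (90.2019271850586, 44.50931167602539), 70.6426773071289)
[ 0.42424613 -0.21452041  0.08308439] [ 0.55411109 -0.19844844  0.09413302]
at [ 0.4845 -0.2963  0.173 ] j [-0.68 -0.04  1.81  0.    1.38 -0.61] F [ 0.8  0.5 -1.2] t 36.9
shift [-0.004 -0.018  0.19 ] turn [ 0.0005 -0.0002  0.0003]
```

```bash
python3 -m jog '[0.007,-0.008,0.1,0,0,0, 0.007,-0.008,0.15,0,0,0, 0.007,-0.008,0.18,0,0,0, 0.007,-0.008,0.18,0,0,0]'
python3 -m jog '[0,0,0.02,0,0,0, 0,0,0.04,0,0,0,0,0,0.04,0,0,0]'
```

```text
time: 37.38
tool_pos: [0.4832, -0.295, 0.1536]
tool_rot: [-0.001, 0.731, 0.682, 0.001]
contact_force: [-0.6, 0.6, -2.9]
gripper_width: 0.222
grasp_force: 59.0
time: 37.75
tool_pos: [0.4838, -0.2959, 0.1511]
tool_rot: [0.001, 0.731, 0.682, 0.001]
contact_force: [-0.4, -2.5, 2.7]
gripper_width: 0.221
grasp_force: 59.7
```

The flange rests on the slopes (mouth about 82 mm). I release, rise and look before pressing.

```bash
python3 -m jog '[0,0,0,0,0,0, 0,0,0,0,0,0, 0,0,0,0,0,0]' 50 >/dev/null
python3 -m jog '[0,0,-0.3,0,0,0, 0,0,-0.6,0,0,0, 0,0,-0.6,0,0,0,0,0,-0.6,0,0,0]' 
python3 -m jog '[0,0,0,0,0,0, 0,0,0,0,0,0, 0,0,0,0,0,0]' 0 >/dev/null
cat >> h.py <<'E'
def tilt(f,c=(.4832,-.2968)):
    W=cloud(f); d=np.hypot(W[...,0]-c[0],W[...,1]-c[1]); m=(W[...,2]>.125)&(W[...,2]<.152)&(d<.1); Q=W[m]
    A=np.c_[Q[:,0]-c[0],Q[:,1]-c[1],np.ones(len(Q))]; k=np.linalg.lstsq(A,Q[:,2],rcond=None)[0]
    print("top",len(Q),"z at +x,+y,-x,-y edges (86mm)",[round(k[2]+.086*v,4) for v in(k[0],k[1],-k[0],-k[1])],cv2.minAreaRect((Q[:,:2]*1000).astype(np.float32)))
E
python3 - <<'E'
from h import *
f=cam("wrist"); tilt(f); tilt(cam("scene")); a=np.radians(-4)
for n,(x,y) in {"+x":(66,0),"+y":(0,66),"-x":(-66,0),"-y":(0,-66)}.items():
    X=.4832+(x*np.cos(a)-y*np.sin(a))/1e3; Y=-.2968+(x*np.sin(a)+y*np.cos(a))/1e3; print(n,end=" "); go(X,Y,.16,-4)
E
```

```text
time: 38.62
tool_pos: [0.4829, -0.2948, 0.2089]
tool_rot: [-0.001, 0.731, 0.682, 0.001]
contact_force: [-0.1, 0.5, -0.5]
gripper_width: 0.581
grasp_force: 0.0
top 40914 z at +x,+y,-x,-y edges (86mm) [np.float64(0.1451), np.float64(0.1456), np.float64(0.1451), np.float64(0.1446)] ((483.29986572265625, -293.0654296875), (151.9453125, 160.70347595214844), 86.07856750488281)
top 4178 z at +x,+y,-x,-y edges (86mm) [np.float64(0.1438), np.float64(0.1465), np.float64(0.1467), np.float64(0.144)] ((482.2306823730469, -297.83612060546875), (161.314453125, 162.87998962402344), 86.18828582763672)
+x at [ 0.4832 -0.2951  0.2096] j [-0.68 -0.07  1.77  0.    1.44 -0.61] F [-0.6  0.5  0.3] t 39.1
shift [-0.018  0.662  0.496] turn [-0.0001 -0.0007  0.0003]
+y at [ 0.4832 -0.2951  0.2096] j [-0.68 -0.07  1.77  0.    1.44 -0.61] F [-0.6  0.5  0.3] t 39.1
shift [0.642 0.002 0.498] turn [-0.0001 -0.0007  0.0003]
-x at [ 0.4832 -0.2951  0.2096] j [-0.68 -0.07  1.77  0.    1.44 -0.61] F [-0.6  0.5  0.3] t 39.1
shift [-0.017 -0.658  0.496] turn [-0.0001 -0.0007  0.0003]
-y at [ 0.4832 -0.2951  0.2096] j [-0.68 -0.07  1.77  0.    1.44 -0.61] F [-0.6  0.5  0.3] t 39.1
shift [-0.678  0.001  0.495] turn [-0.0001 -0.0007  0.0003]
```

The cover sits level and centred, top at 0.145. Pressing the +x side.

```bash
python3 -m jog '[-0.02,0.4,0,0,0,0, -0.02,0.66,0.3,0,0,0, -0.02,0.66,0.55,0,0,0, -0.02,0.66,0.6,0,0,0]' 
python3 -m jog '[0,0,0.03,0,0,0, 0,0,0.06,0,0,0, 0,0,0.08,0,0,0, 0,0,0.08,0,0,0]'
python3 -m jog '[0,0,0.02,0,0,0, 0,0,0.04,0,0,0, 0,0,0.06,0,0,0, 0,0,0.06,0,0,0]'
python3 -m jog '[0,0,0.01,0,0,0, 0,0,0.02,0,0,0, 0,0,0.02,0,0,0]'
python3 -c "
from h import *
tilt(cam('scene'))"
```

```text
time: 39.6
tool_pos: [0.5479, -0.3007, 0.1472]
tool_rot: [-0.003, 0.731, 0.682, 0.0]
contact_force: [-0.9, 0.4, -0.4]
gripper_width: 0.002
grasp_force: 0.0
time: 40.1
tool_pos: [0.5497, -0.3022, 0.144]
tool_rot: [0.001, 0.731, 0.682, 0.001]
contact_force: [-1.1, 0.6, 6.3]
gripper_width: 0.001
grasp_force: 2.7
time: 40.6
tool_pos: [0.5509, -0.3028, 0.1423]
tool_rot: [0.002, 0.731, 0.682, 0.001]
contact_force: [-4.6, 4.0, 19.7]
gripper_width: -0.001
grasp_force: 9.7
time: 40.98
tool_pos: [0.5515, -0.3023, 0.139]
tool_rot: [0.003, 0.731, 0.682, 0.002]
contact_force: [-0.7, 4.7, 14.4]
gripper_width: 0.002
grasp_force: 7.5
top 3023 z at +x,+y,-x,-y edges (86mm) [np.float64(0.1375), np.float64(0.1426), np.float64(0.1503), np.float64(0.1452)] ((483.8283386230469, -298.4078369140625), (161.80406188964844, 161.73355102539062), 86.58311462402344)
```

```bash
python3 -m jog '[0,0,0.02,0,0,0, 0,0,0.03,0,0,0, 0,0,0.03,0,0,0, 0,0,0.03,0,0,0]'
python3 -m jog '[0,0,0.02,0,0,0, 0,0,0.03,0,0,0, 0,0,0.03,0,0,0]'
python3 -c "
from h import *
tilt(cam('scene'))"
```

```text
time: 41.52
tool_pos: [0.5513, -0.3036, 0.1365]
tool_rot: [0.004, 0.731, 0.682, 0.001]
contact_force: [-2.6, 0.9, 14.2]
gripper_width: -0.0
grasp_force: 7.1
time: 41.9
tool_pos: [0.5515, -0.3037, 0.1363]
tool_rot: [0.004, 0.731, 0.682, 0.001]
contact_force: [-6.5, 3.9, 25.4]
gripper_width: -0.003
grasp_force: 12.3
top 3029 z at +x,+y,-x,-y edges (86mm) [np.float64(0.1352), np.float64(0.1433), np.float64(0.1492), np.float64(0.1411)] ((483.56036376953125, -299.1195373535156), (161.50344848632812, 161.66746520996094), 86.29035186767578)
```

```bash
python3 -m jog '[0,0,-0.4,0,0,0, 0,0,-0.75,0,0,0, 0,-0.4,-0.75,0,0,0, 0,-0.9,-0.75,0,0,0]' >/dev/null
python3 -m jog '[0,-0.42,0,0,0,0, 0,-0.42,0.3,0,0,0, 0,-0.42,0.5,0,0,0, 0,-0.42,0.55,0,0,0]'
python3 -m jog '[0,0,0.04,0,0,0, 0,0,0.08,0,0,0, 0,0,0.1,0,0,0, 0,0,0.12,0,0,0]'
python3 -m jog '[0,0,0.02,0,0,0, 0,0,0.04,0,0,0, 0,0,0.04,0,0,0]'
python3 -m jog '[0,0,0.02,0,0,0, 0,0,0.04,0,0,0, 0,0,0.04,0,0,0]'
python3 -c "
from h import *
tilt(cam('scene'))"
```

```text
time: 42.95
tool_pos: [0.4164, -0.2917, 0.1465]
tool_rot: [-0.003, 0.731, 0.682, 0.0]
contact_force: [-4.0, 2.2, 7.3]
gripper_width: 0.0
grasp_force: 3.5
time: 43.45
tool_pos: [0.4185, -0.293, 0.1381]
tool_rot: [0.0, 0.731, 0.683, 0.001]
contact_force: [1.0, -0.1, -0.3]
gripper_width: -0.001
grasp_force: 0.0
time: 43.82
tool_pos: [0.4183, -0.2929, 0.135]
tool_rot: [-0.0, 0.731, 0.683, 0.001]
contact_force: [-4.3, 4.4, 14.8]
gripper_width: -0.001
grasp_force: 7.1
time: 44.2
tool_pos: [0.4185, -0.293, 0.1349]
tool_rot: [-0.0, 0.731, 0.683, 0.001]
contact_force: [-13.7, 11.4, 32.9]
gripper_width: -0.0
grasp_force: 16.5
top 4351 z at +x,+y,-x,-y edges (86mm) [np.float64(0.1351), np.float64(0.1358), np.float64(0.1362), np.float64(0.1355)] ((483.7818298339844, -298.34625244140625), (161.25146484375, 162.45530700683594), 86.10958862304688)
```

Both x sides are down. I press the y sides too, to be certain they clicked.

```bash
python3 -m jog '[0,0,-0.4,0,0,0, 0,0,-0.75,0,0,0, 0.4,0,-0.75,0,0,0, 0.66,0.4,-0.75,0,0,0, 0.66,0.66,-0.75,0,0,0, 0.66,0.66,-0.75,0,0,0]' >/dev/null
python3 -m jog '[0,0,0.3,0,0,0, 0,0,0.5,0,0,0, 0,0,0.6,0,0,0, 0,0,0.63,0,0,0, 0,0,0.66,0,0,0, 0,0,0.68,0,0,0, 0,0,0.7,0,0,0]'
python3 -m jog '[0,0,0.02,0,0,0, 0,0,0.03,0,0,0, 0,0,0.04,0,0,0]'
python3 -m jog '[0,0,-0.4,0,0,0, 0,0,-0.76,0,0,0, -0.4,0,-0.76,0,0,0, -0.9,0,-0.76,0,0,0]' >/dev/null
python3 -m jog '[-0.43,0,0,0,0,0, -0.43,0,0.3,0,0,0, -0.43,0,0.5,0,0,0, -0.43,0,0.6,0,0,0, -0.43,0,0.66,0,0,0, -0.43,0,0.7,0,0,0, -0.43,0,0.72,0,0,0]'
python3 -m jog '[0,0,0.02,0,0,0, 0,0,0.03,0,0,0, 0,0,0.04,0,0,0]'
python3 -m jog '[0,0,-0.4,0,0,0, 0,0,-0.8,0,0,0, 0.4,0,-1,0,0,0, 0.65,-0.3,-1,0,0,0, 0.65,-0.5,-1,0,0,0, 0.65,-0.5,-1,0,0,0]'
python3 - <<'E'
from h import *
tilt(cam('scene')); f=cam("wrist"); tilt(f); cv2.imwrite("pics/w7.png",f["img"])
E
```

```text
time: 45.88
tool_pos: [0.4882, -0.2315, 0.135]
tool_rot: [-0.0, 0.731, 0.682, 0.001]
contact_force: [-5.4, 3.1, 13.2]
gripper_width: -0.002
grasp_force: 6.3
time: 46.25
tool_pos: [0.4883, -0.2315, 0.1349]
tool_rot: [-0.0, 0.731, 0.682, 0.0]
contact_force: [-13.0, 7.7, 27.8]
gripper_width: 0.001
grasp_force: 13.8
time: 47.62
tool_pos: [0.4791, -0.3639, 0.135]
tool_rot: [-0.0, 0.731, 0.682, 0.001]
contact_force: [-4.1, 4.6, 11.4]
gripper_width: -0.0
grasp_force: 5.8
time: 48.0
tool_pos: [0.4792, -0.3642, 0.135]
tool_rot: [0.0, 0.731, 0.683, 0.001]
contact_force: [-9.1, 9.8, 24.4]
gripper_width: -0.003
grasp_force: 12.3
time: 48.75
tool_pos: [0.4329, -0.2956, 0.2298]
tool_rot: [0.0, 0.731, 0.682, 0.001]
contact_force: [0.4, 0.3, 0.4]
gripper_width: -0.003
grasp_force: 0.0
top 4554 z at +x,+y,-x,-y edges (86mm) [np.float64(0.1353), np.float64(0.1357), np.float64(0.136), np.float64(0.1356)] ((483.9349060058594, -298.31329345703125), (161.735107421875, 163.51353454589844), 86.18663787841797)
top 34215 z at +x,+y,-x,-y edges (86mm) [np.float64(0.1352), np.float64(0.1353), np.float64(0.1351), np.float64(0.1351)] ((485.1890563964844, -298.10906982421875), (160.98385620117188, 161.01783752441406), 86.12149810791016)
```

View pics/w7.png

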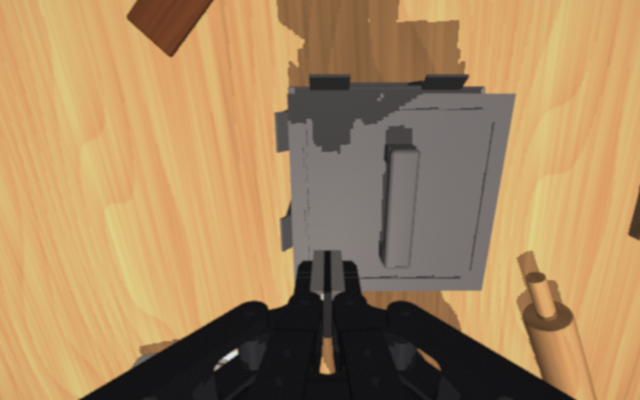

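The cover's top reads 0.135 m on all four sides (72 + 63 mm), and the tabs at (330,82), (446,82), (283,130) and (288,228) stand over the flange. The robot touches nothing, so I hand the job in.

```bash
python3 -c "
from plant import manip
print(manip.job_done())"
```

```text
the job is handed in; nothing more can be done
None
```

I pushed all three bottles' spouts shut, stood the bottles in the tub and pressed the cover down on all four sides; its top measures level at the fully snapped height, and the job is handed in.

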